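Release a wound coil from the winder with the hand-valve stick and unload it

TASK

Unload the wound coil from the bench winder. Push the winder's spring-centred control stick straight towards the spindle until it bears on its stop screw and hold it there for a few seconds, at least two, until the three dogs on top of the spindle have drawn in, without tilting it sideways or leaning hard on the stop, and let it spring back; then draw the coil straight up off the spindle without wrenching it. Set it down upright, not dropped, on the floor of the steel tray, leaving the other coils and everything else on the bench where they are.

Things in the scene. Friction and masses are not known exactly. Their poses are not given: they have to be found in the camera images.
- winder: bench coil winder, fixed: grey box 190 (x) x 340 (y) mm, deck at z = 60 mm. Origin: centre of its underside. In its frame (z up) the spindle stands at (0, +85) mm and the control stick at (0, -85) mm. Nothing on it but the stick is higher than 137 mm. Also on it: a wire guide 110 mm high at (75, 145) mm, a gauge at (-48, -85) mm, a loose spanner across the middle
- seat (a point): centre of the steel faceplate's top (radius 46 mm), 78 mm above the bench, on which the coil stands
- spindle (a point): top centre of the spindle, 136.5 mm above the bench; the spindle is upright, radius 11.5 mm
- dogs (a point): centre of the three dogs at the spindle's head: steel bars 6.5 mm wide, 122 to 128 mm up, that stand out 7 to 10 mm over the coil's top and lock it. With the stick held at its stop they draw in flush in 1 to 5 s (the less tilt, the slower) and stay in; below 0.1 rad of tilt they do not move; tilting the stick the other way puts them out. Not measured: look, or pull gently
- tilt (a joint): tilt of the stick along the machine's length, rad: 0 upright, positive towards the spindle (winder's +y). Centring spring, about 10 N at the knob per radian, up to 3 N more while the dogs are out. A stop screw, set anew each time, ends the travel somewhere between 0.21 and 0.44 rad; it must be found by feel: there the force rises at once and the tilt grows no more
- side (a joint): sideways tilt of the stick, rad: positive towards the winder's +x; spring-centred too, about twice as stiff. It must stay within 0.15 either way: sideways tilt would start the spindle
- lever: the stick: steel stem of radius 5 mm with a black ball knob, tilts about its origin, which lies 85 mm above the bench (fixed). z axis along the stem; upright when at rest. More than 18 N from the robot on the stick is leaning too hard
- knob (a point): centre of the ball knob (radius 15 mm), 95 mm up the stick from its pivot: 180 mm above the bench when upright; nothing but the stick is higher than 137 mm within 70 mm of it
- bracket: steel stop bracket, fixed on the winder on the spindle side of the stick, top 136 mm above the bench, its plate 37 to 44 mm from the stick's axis; origin at the plate's foot, y axis towards the spindle. It carries the horizontal stop screw (radius 4 mm, 125 mm above the bench), whose round tip stands 14 to 24 mm from the upright stick's axis, set differently each time
- coil: the coil to unload: copper winding on a white bobbin, cylinder of radius 30 mm, height 42 mm, bore radius 13.5 mm, 0.25 to 0.5 kg. Origin: centre of its underside; z along its axis. Starts on the spindle, underside 78 mm above the bench
- tray: shallow open steel tray, fixed, 240 (x) x 170 (y) mm, walls 3 mm thick and 22 mm high, floor top at z = 3 mm. Origin: centre of its underside. The half at its own -x is empty
- coil_a: finished coil, same size, standing in the tray's +x half; leave it
- coil_b: second finished coil, same size, in the tray's +x half; leave it
- wrench: spanner 110 mm long lying on the winder's deck between spindle and stick; bystander
- screwdriver: screwdriver on the bench near the robot; bystander
- tape: roll of grey tape on the bench, radius 48 mm, 48 mm high; bystander
- oilcan: metal can 150 mm high near the bins at the back; bystander
- jar: jar 90 mm high near the bins at the back; bystander
- mug: white mug 95 mm high near the bins at the back; bystander
- hammer: hammer on the bench at the robot's right; bystander
Not all that is in view belongs to the job. Leave any turquoise look-alike of the coil alone.

How it is judged:
On the way, in this order (a step that is already met when the one before it is completed fails the run):
1. the stick is held over towards the spindle, bearing on its stop screw, for two seconds (contact force between lever and bracket above 0.8 N and value of joint tilt above 0.15 rad), for 1.8 s.
2. the coil is lifted clear of the spindle (z of coil in the frame of winder above 0.139 m), for 0.1 s.
At the end, for the whole second after the job is handed in: The coil stands upright (within 0.08 rad) and at rest on the tray's floor (underside within 8 mm of the tray's underside, centre inside the tray: within 95 mm of the tray's centre along its x and 60 mm along its y), and the stick is back upright (within 0.1 rad) (x of coil in the frame of tray between -0.095 and 0.095 m and y of coil in the frame of tray between -0.06 and 0.06 m and z of coil in the frame of tray below 0.008 m and angle between coil's own z axis and vertical below 0.08 rad and linear speed of coil below 0.02 m/s and value of joint tilt between -0.1 and 0.1 rad and value of joint side between -0.1 and 0.1 rad); the robot touches nothing.
It fails at once if the stick is pushed with more than 18 N (contact force between any of the fingers, the arm and lever above 18 N).
It fails at once if the stick is tilted sideways more than 0.15 rad (value of joint side above 0.15 rad or value of joint side below -0.15 rad).
It fails at once if the coil is wrenched against the winder with more than 40 N (contact force between coil and winder above 40 N).
It fails at once if the coil is dropped: falls free faster than 0.5 m/s (contact force between coil and the fingers below 0.05 N and linear speed of coil above 0.5 m/s).
It fails at once if another coil or anything else on the bench is moved more than 30 mm (distance of any of coil_a, coil_b, wrench, screwdriver, tape, oilcan, jar, mug, hammer from where it was at the start of the episode above 0.03 m).
It also fails if it takes over 69 s, if anything falls off the work surface, if the arm or the gripper's body presses on something with over 40 N, if the wrist force passes 120 N, or if a joint passes its speed limit or range.

ROBOT

A 6-joint arm with a two-finger parallel gripper is mounted at the origin on the work surface. World frame = base frame: x ahead of the robot, y to its left, z up, the work surface at z = 0. Lengths are in m, angles in rad, forces in N, time in s.
With the tool pointing down it reaches from about 0.375 to 0.925 m from the base axis. Payload 5.7 kg.
Tool frame: the origin (TCP) lies on the centre line of the jaws, within the pads' length; the fingertips stand finger_overhang ahead of it and the grasp point (between the pads) lies 6 mm ahead of it (finger_overhang is the distance from the TCP to the fingertips, in m); z points along the fingers, y is the line along which they close (so a half turn about z gives the same grasp; the last joint's range is limited). The gripper opens to 88 mm and grips with 3 to 60 N. Pads are 20 mm wide; open, the fingers measure 115 mm over their backs; the gripper's body (75 mm by 178 mm) begins 61 mm behind the grasp point.
Start: joints at [1.097, 0.359, 1.51, -0, 1.272, -0.115], TCP at [0.211, 0.562, 0.248] pointing down, gripper open.
Joint ranges: [-2.97, 2.97], [-1.01, 2.36], [0.21, 2.38], [-0.96, 4.11], [0.2, 2.71], [-2.98, 2.98]. Speed limits (rad/s): [2.39, 2.39, 3.14, 3.14, 3.14, 3.14].

INTERFACE

Orientations are given as [roll, pitch, yaw] about the fixed x, y, z axes, in that order (R = Rz(yaw) Ry(pitch) Rx(roll)).
In Python, from rig import * gives the robot as it stands. The module is installed in compiled form; this text tells all that it offers.
- The arm moves only by the shell command python3 -m creep 'ROWS' [FORCE]. ROWS is JSON, a list of rows, each a list of 7 numbers: the shift along the tool's x, y, z scaled (see below), then the turn, a rotation vector about the tool's x, y, z scaled (see below), then the closure, from -1 (fully open) to 1 (shut). A call has exactly 5 rows; each row is the pose to reach, as a shift and turn from the pose commanded when the call began, along the tool's axes at that moment; what a row does not reach only later rows make up. The controller multiplies each number of a shift by 25 cm and each number of a turn by 90 degrees. A row lasts 1/10 s, in which the tool goes at most 50 mm and 8.59 degrees, less where a joint would pass 70% of its speed; a pose out of reach is approached as far as the arm can. A call with a number of a shift or a turn outside -1 to 1 is refused whole. A call with a gripper value outside its range is refused whole. The fingers move at their own pace and stop on an object; FORCE is the grip in N (left out, the last holds). Time passes only in rows, so rows that repeat a pose let the fingers close, or fill a call up. It gives the time, the measured TCP pose, the force, the opening and the grip force at its end, in the units of the state.
- state(): the state, without advancing time (a new reading comes with each control period).
- read_camera(name): name is "scene" or "top" or "wrist"; returns a dict with "pixels" (480x640x3 uint8, red, green, blue), "mtx" (3x3 intrinsics, pixels), "T" (4x4, takes a point from camera to world coordinates). Camera axes: x right, y up, looking along -z (the intrinsics and any distortion apply to the point x, -y, -z); pixel columns grow to the right and rows downward; lengths in m; the calibration is good to about 2 mm. A picture is of the moment at which its call begins. There is no depth.
- sign_off(): hands the job in; it is judged then, once.
Trained networks look in a picture, given as the dict that the camera call returned (one of the last four; its "shot" number tells which), for a name from the list of things; names that differ only in an ending like _2 or _b are one class to them, and where a whole thing is asked for, a point or a joint stands for the part that bears it (a point fixed in the world has none). Each returns a list of dicts, best first, with "p" (0 to 1); they miss things now and then, are a little off and sometimes report something else, mostly with a low value. They report only what shows in the picture. A call takes as long as a camera call. They do not tell look-alikes from the thing itself.
- outline_of(picture, target): "mask" (480x640 bool, what is visible of it).
- pinpoint(picture, target): "point" ([x, y, z] in m, in world coordinates, good to about 4 mm: a listed point, or the origin of a listed thing).
The state is a dict: "t": time; "q": joint angles; "joint_vel": joint speeds; "joint_torque": joint torques, N m; "ee_pos": TCP position; "tcp_rot": TCP orientation; "ft_force": force on the tool from outside, world axes, zero at the start; "torque": the same for the moment, N m; "opening": finger opening in m; "gripper_force": force on a finger pad.
Only numpy, scipy, OpenCV 4.12 (cv2) and the standard library are available. Lean on these libraries where they do the work, as an engineer would, in place of code of your own. Each camera call takes 0.05 s, during which the arm holds its last target. There are 200 camera calls.

## Working session

There is one attempt and no reset: what is moved stays moved. The work goes in short steps, Python scripts to look and compute and a shell command to move; the robot and the scene stay as the last step left them, time stands still between calls to the robot, and variables do not carry over. Pictures are saved under pics/ and viewed, at most 10 in all, crops included, and the job is handed in when it is done.

```bash
mkdir -p pics; cat > h.py <<'E'
from rig import *
import numpy as np, cv2
from scipy.spatial.transform import Rotation as R
def save(n,p,crop=None,s=1):
    im=p["pixels"][:,:,::-1]
    if crop: im=im[crop[1]:crop[3],crop[0]:crop[2]]
    cv2.imwrite("pics/"+n,cv2.resize(im,None,fx=s,fy=s))
def pix(p,X):
    T=np.linalg.inv(p["T"]); c=T[:3,:3]@np.array(X)+T[:3,3]
    c=p["mtx"]@np.array([c[0],-c[1],-c[2]]); return np.round(c[:2]/c[2]).astype(int)
E
python3 - <<'E'
from h import *
s=state(); print({k:np.round(v,3) for k,v in s.items()})
for c in ["top","scene"]:
    p=read_camera(c); save(c+"0.png",p)
    for n in ["winder","seat","spindle","dogs","knob","lever","bracket","coil","tray"]:
        print(c,n,[(np.round(d["point"],3).tolist(),round(d["p"],2),pix(p,d["point"]).tolist()) for d in pinpoint(p,n)][:4])
E
```

```text
{'t': np.float64(0.0), 'q': array([ 1.097,  0.36 ,  1.511,  0.   ,  1.272, -0.115]), 'joint_vel': array([-0.001, -0.   ,  0.001,  0.001,  0.   ,  0.001]), 'joint_torque': array([ 0.0000e+00, -5.1539e+01, -2.7071e+01,  6.7000e-02,  3.5000e-02,
       -0.0000e+00]), 'ee_pos': array([0.21 , 0.561, 0.247]), 'tcp_rot': array([-3.14 , -0.   ,  2.783]), 'ft_force': array([-0.155,  0.728, -0.11 ]), 'torque': array([0.015, 0.011, 0.004]), 'gripper_force': np.float64(0.0), 'opening': np.float64(0.088)}
top winder [([0.56, 0.212, -0.002], 0.83, [236, 238]), ([0.509, -0.599, -0.003], 0.17, [501, 247])]
top seat [([0.539, 0.297, 0.078], 0.96, [203, 241])]
top spindle [([0.539, 0.293, 0.137], 0.94, [199, 238]), ([0.509, -0.595, 0.002], 0.64, [501, 247])]
top dogs [([0.538, 0.29, 0.128], 0.59, [201, 239])]
top knob [([0.574, 0.125, 0.182], 0.61, [258, 221])]
top lever []
top bracket [([0.565, 0.167, 0.081], 0.65, [248, 231]), ([0.577, 0.125, 0.085], 0.29, [262, 226])]
top coil [([0.536, 0.296, 0.078], 0.89, [203, 242]), ([0.366, 0.296, 0.003], 0.88, [208, 303]), ([0.588, -0.12, 0.003], 0.82, [345, 226]), ([0.692, 0.476, 0.001], 0.7, [151, 198])]
top tray [([0.526, -0.18, 0.0], 0.55, [365, 245])]
scene winder [([0.56, 0.213, 0.002], 0.65, [400, 320])]
scene seat []
scene spindle [([0.537, 0.294, 0.137], 0.69, [442, 290])]
scene dogs [([0.542, 0.295, 0.127], 0.67, [441, 294])]
scene knob [([0.574, 0.128, 0.185], 0.71, [373, 268])]
scene lever [([0.572, 0.129, 0.086], 0.55, [370, 293])]
scene bracket [([0.568, 0.169, 0.082], 0.47, [386, 298]), ([0.506, -0.594, -0.002], 0.4, [149, 227])]
scene coil [([0.585, -0.121, -0.0], 0.93, [278, 290]), ([0.365, 0.291, 0.001], 0.87, [445, 275]), ([0.603, -0.199, 0.002], 0.8, [250, 286]), ([0.688, 0.474, 0.002], 0.65, [496, 397])]
scene tray [([0.523, -0.182, 0.0], 0.86, [268, 268])]
```

View pics/top0.png

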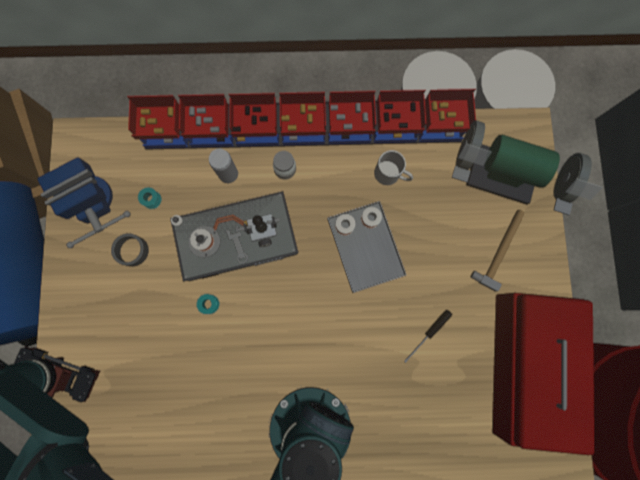

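View pics/scene0.png

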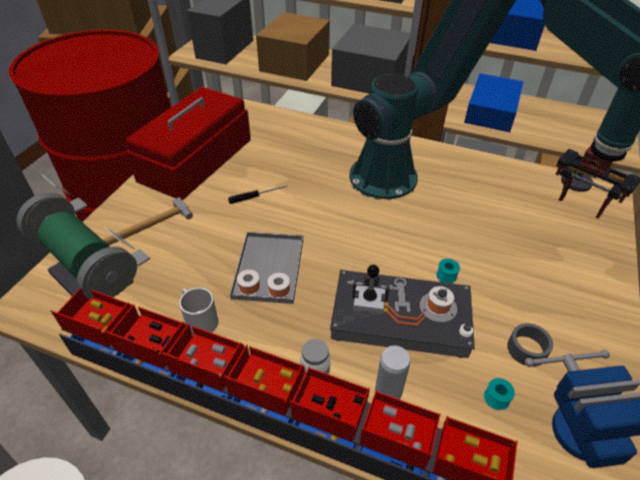

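```bash
python3 - <<'E'
from h import *
p=read_camera("top"); save("crop1.png",p,(160,180,420,320),3)
for n in ["winder","spindle","knob","seat","bracket","dogs","tray"]:
    print(n,[(np.round(d["point"],4).tolist(),round(d["p"],2)) for d in pinpoint(p,n)][:1])
print("coils",[(np.round(d["point"],3).tolist(),round(d["p"],2)) for d in pinpoint(p,"coil")])
E
```

```text
winder [([0.5604, 0.2138, -0.0063], 0.85)]
spindle [([0.5824, 0.1296, 0.0849], 0.65)]
knob [([0.5747, 0.1262, 0.1799], 0.69)]
seat [([0.5405, 0.2945, 0.0768], 0.98)]
bracket [([0.5654, 0.1624, 0.0822], 0.66)]
dogs [([0.5369, 0.2938, 0.1285], 0.74)]
tray [([0.5247, -0.1805, 0.0019], 0.71)]
coils [([0.538, 0.292, 0.08], 0.89), ([0.364, 0.295, -0.0], 0.83), ([0.586, -0.118, 0.001], 0.69), ([0.69, 0.475, 0.004], 0.65), ([0.609, -0.2, -0.0], 0.64)]
```

View pics/crop1.png

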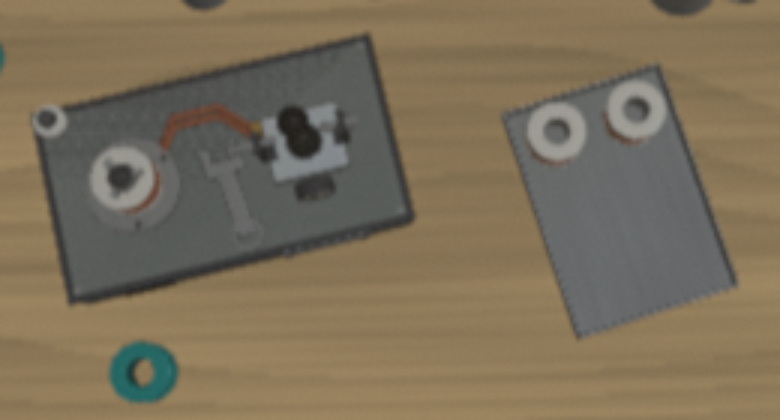

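Candidates: the coil on the winder spindle at top (201,239), turquoise look-alikes at (208,303) and (150,198), and tray coils at (345,224) and (372,216). The crop confirms that the white/copper coil on the faceplate is the target. The stick is at (262,225), and the tray's empty half is towards the robot.

```bash
cat >> h.py <<'E'
K=np.array([.5745,.127]); S=np.array([.5385,.2935])
def delta(xyz,yaw):
    "tool-frame units to bring TCP to xyz with yaw (pointing down)"
    s=state(); Rc=R.from_euler("xyz",s["tcp_rot"]); Rt=R.from_euler("xyz",[np.pi,0,yaw])
    d=Rc.inv().apply(np.array(xyz)-s["ee_pos"]); r=(Rc.inv()*Rt).as_rotvec()
    print("m",np.round(d,4),"units",np.round(d/.25,3),"turn",np.round(r/(np.pi/2),4),"t",s["t"])
E
python3 - <<'E'
from h import *
import rig; print([n for n in dir(rig) if n[0]!="_"])
try: print(finger_overhang)
except Exception as e: print(e)
d=S-K; print(np.linalg.norm(d), np.arctan2(-d[0],d[1]))
delta([K[0],K[1],.27],3.355)
E
```

```text
['Unreachable', 'finger_overhang', 'outline_of', 'pinpoint', 'read_camera', 'sign_off', 'state']
0.025
0.17034743907672928 0.21293834957939736
m [-0.4933 -0.2793 -0.0224] units [-1.973 -1.117 -0.089] turn [-1.000e-04 -1.000e-04 -3.643e-01] t 1.45
```

```bash
python3 -m creep '[[-0.17,-0.1,-0.02,0,0,0,-1],[-0.35,-0.2,-0.04,0,0,0,-1],[-0.52,-0.3,-0.06,0,0,0,-1],[-0.7,-0.4,-0.08,0,0,0,-1],[-0.86,-0.49,-0.09,0,0,0,-1]]' | tail -3
python3 -m creep '[[-0.17,-0.1,0,0,0,0,-1],[-0.35,-0.2,0,0,0,0,-1],[-0.52,-0.3,0,0,0,0,-1],[-0.7,-0.4,0,0,0,0,-1],[-0.86,-0.49,0,0,0,0,-1]]'|tail -1
python3 -m creep '[[-0.1,-0.06,0,0,0,-0.09,-1],[-0.2,-0.12,0,0,0,-0.18,-1],[-0.25,-0.137,0,0,0,-0.27,-1],[-0.25,-0.137,0,0,0,-0.364,-1],[-0.25,-0.137,0,0,0,-0.364,-1]]'
python3 - <<'E'
from h import *
delta([K[0],K[1],.27],3.355)
for i in range(2):
    p=read_camera("wrist")
    for n in ["knob","spindle","bracket","lever","coil"]:
        print(n,[(np.round(d["point"],4).tolist(),round(d["p"],2),pix(p,d["point"]).tolist()) for d in pinpoint(p,n)][:2])
save("w1.png",p)
E
```

```text
ft_force: [0.5, 0.1, -0.4]
opening: 0.0883
gripper_force: 0.0
gripper_force: 0.0
t: 2.95
ee_pos: [0.5741, 0.1268, 0.27]
tcp_rot: [-3.142, -0.0, -2.928]
ft_force: [0.3, 0.3, 0.6]
opening: 0.0876
gripper_force: 0.0
m [-0.0005  0.0001 -0.    ] units [-0.002  0.    -0.   ] turn [-0.     -0.0002 -0.0001] t 2.95
knob [([0.5768, 0.1296, 0.1798], 0.83, [324, 269])]
spindle [([0.5431, 0.2924, 0.1279], 0.9, [555, 245])]
bracket [([0.5652, 0.1636, 0.0846], 0.61, [367, 223])]
lever [([0.5778, 0.1287, 0.0855], 0.84, [322, 230])]
coil [([0.3584, 0.2931, -0.0016], 0.94, [553, 11]), ([0.5432, 0.2933, 0.0773], 0.9, [523, 228])]
knob [([0.5774, 0.1296, 0.1804], 0.63, [322, 270]), ([0.7711, 0.0585, 0.0007], 0.45, [226, 358])]
spindle [([0.5414, 0.2919, 0.1345], 0.78, [559, 246]), ([0.7711, 0.0551, -0.0012], 0.51, [223, 357])]
bracket [([0.5671, 0.1632, 0.0846], 0.68, [365, 226])]
lever [([0.5747, 0.1267, 0.0834], 0.9, [319, 225]), ([0.5445, 0.2913, 0.1328], 0.66, [555, 249])]
coil [([0.5414, 0.2946, 0.0797], 0.74, [525, 227]), ([0.3592, 0.2909, 0.0013], 0.7, [551, 10])]
```

View pics/w1.png

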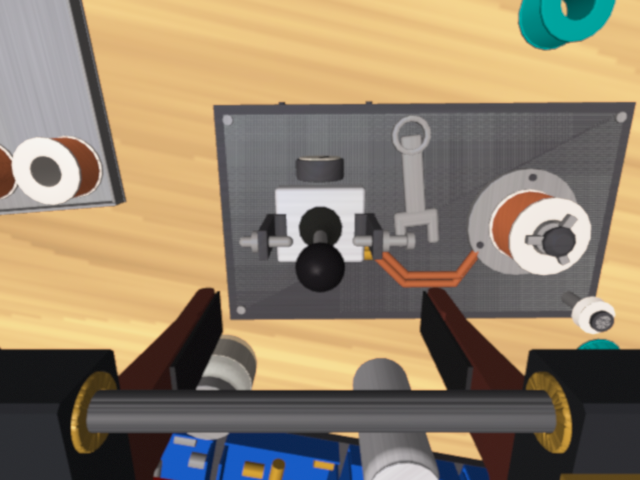

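The wrist view shows the stick knob at (321,268) midway between the jaws, the coil with dogs out at (556,240), and the winder square to the image. Next I lower over the knob and approach it.

```bash
python3 -m creep '[[-0.01,0.006,0.1,0,0,0,-1],[-0.01,0.006,0.2,0,0,0,-1],[-0.01,0.006,0.3,0,0,0,-1],[-0.01,0.006,0.368,0,0,0,-1],[-0.01,0.006,0.368,0,0,0,-1]]' |grep -E "ee_pos|ft"
python3 -m creep '[[0,0.02,0,0,0,0,-1],[0,0.04,0,0,0,0,-1],[0,0.06,0,0,0,0,-1],[0,0.08,0,0,0,0,-1],[0,0.088,0,0,0,0,-1]]' |grep -E "t:|ee_pos|ft"
python3 -m creep '[[0,0.01,0,0,0,0,-1],[0,0.02,0,0,0,0,-1],[0,0.03,0,0,0,0,-1],[0,0.04,0,0,0,0,-1],[0,0.048,0,0,0,0,-1]]' |grep -E "t:|ee_pos|ft"
```

```text
ee_pos: [0.574, 0.1291, 0.1757]
ft_force: [-0.3, -1.2, -0.4]
t: 4.55
ee_pos: [0.5713, 0.1516, 0.1788]
tcp_rot: [-3.142, 0.001, -2.928]
ft_force: [-0.5, 0.2, 0.5]
t: 5.05
ee_pos: [0.5688, 0.1626, 0.1782]
tcp_rot: [-3.141, 0.0, -2.929]
ft_force: [0.3, -2.0, 0.5]
```

```bash
for i in 1; do python3 -m creep '[[0,0.01,0,0,0,0,-1],[0,0.02,0,0,0,0,-1],[0,0.03,0,0,0,0,-1],[0,0.04,0,0,0,0,-1],[0,0.04,0,0,0,0,-1]]' |grep -E "t:|ee_pos|ft"; done
python3 -m creep '[[0,0.004,0,0,0,0,-1],[0,0.008,0,0,0,0,-1],[0,0.012,0,0,0,0,-1],[0,0.012,0,0,0,0,-1],[0,0.012,0,0,0,0,-1]]' |grep -E "ee_pos|ft"
python3 -m creep '[[0,0.004,0,0,0,0,-1],[0,0.008,0,0,0,0,-1],[0,0.008,0,0,0,0,-1],[0,0.008,0,0,0,0,-1],[0,0.008,0,0,0,0,-1]]' |grep -E "ee_pos|ft"
```

```text
t: 5.55
ee_pos: [0.5666, 0.1725, 0.1782]
tcp_rot: [-3.141, 0.0, -2.928]
ft_force: [0.5, -3.0, 2.2]
ee_pos: [0.566, 0.1752, 0.1782]
ft_force: [1.2, -2.7, 1.0]
ee_pos: [0.5655, 0.1772, 0.1781]
ft_force: [1.8, -3.4, 0.2]
```

```bash
python3 -m creep '[[0,0.002,0,0,0,0,-1],[0,0.004,0,0,0,0,-1],[0,0.006,0,0,0,0,-1],[0,0.006,0,0,0,0,-1],[0,0.006,0,0,0,0,-1]]' |grep -E "ee_pos|ft"
python3 -m creep '[[0,0.002,0,0,0,0,-1],[0,0.004,0,0,0,0,-1],[0,0.006,0,0,0,0,-1],[0,0.006,0,0,0,0,-1],[0,0.006,0,0,0,0,-1]]' |grep -E "ee_pos|ft"
```

```text
ee_pos: [0.5651, 0.1787, 0.178]
ft_force: [0.4, -3.1, 0.7]
ee_pos: [0.5648, 0.1801, 0.178]
ft_force: [1.1, -4.4, -1.9]
```

```bash
python3 -m creep '[[0,0.002,0,0,0,0,-1],[0,0.004,0,0,0,0,-1],[0,0.006,0,0,0,0,-1],[0,0.006,0,0,0,0,-1],[0,0.006,0,0,0,0,-1]]' |grep -E "ee_pos|ft"
python3 -m creep '[[0,0.002,0,0,0,0,-1],[0,0.004,0,0,0,0,-1],[0,0.006,0,0,0,0,-1],[0,0.006,0,0,0,0,-1],[0,0.006,0,0,0,0,-1]]' |grep -E "ee_pos|ft"
python3 - <<'E'
from h import *
f=[]
for i in range(3): p=read_camera("wrist"); f.append(state()["ft_force"])
print(np.round(f,2), [d["point"] for d in pinpoint(p,"knob")][:1]); save("w2.png",p,(200,140,640,400),1.7)
E
```

```text
ee_pos: [0.5645, 0.1816, 0.178]
ft_force: [0.7, -3.0, -3.4]
ee_pos: [0.5643, 0.1831, 0.1781]
ft_force: [1.3, -4.0, -2.8]
[[ 0.71 -5.09 -3.25]
 [ 0.53 -5.01 -2.79]
 [ 1.53 -3.6  -3.49]] [[0.5677, 0.1541, 0.1769]]
```

```bash
python3 -m creep '[[0,0.002,0,0,0,0,-1],[0,0.004,0,0,0,0,-1],[0,0.006,0,0,0,0,-1],[0,0.006,0,0,0,0,-1],[0,0.006,0,0,0,0,-1]]' |grep -E "ee_pos|ft"
python3 -m creep '[[0,0.002,0,0,0,0,-1],[0,0.004,0,0,0,0,-1],[0,0.006,0,0,0,0,-1],[0,0.006,0,0,0,0,-1],[0,0.006,0,0,0,0,-1]]' |grep -E "ee_pos|ft"
```

```text
ee_pos: [0.5639, 0.1846, 0.1781]
ft_force: [0.4, -4.5, -4.5]
ee_pos: [0.5636, 0.186, 0.1781]
ft_force: [1.2, -4.2, -3.6]
```

```bash
python3 -m creep '[[0,0.002,0,0,0,0,-1],[0,0.004,0,0,0,0,-1],[0,0.006,0,0,0,0,-1],[0,0.006,0,0,0,0,-1],[0,0.006,0,0,0,0,-1]]' |grep -E "ee_pos|ft"
python3 -m creep '[[0,0.002,0,0,0,0,-1],[0,0.004,0,0,0,0,-1],[0,0.006,0,0,0,0,-1],[0,0.006,0,0,0,0,-1],[0,0.006,0,0,0,0,-1]]' |grep -E "ee_pos|ft"
```

```text
ee_pos: [0.5632, 0.1873, 0.178]
ft_force: [0.7, -5.0, -3.9]
ee_pos: [0.5629, 0.1887, 0.178]
ft_force: [1.9, -5.9, -3.8]
```

```bash
python3 -m creep '[[0,0.002,0,0,0,0,-1],[0,0.004,0,0,0,0,-1],[0,0.006,0,0,0,0,-1],[0,0.006,0,0,0,0,-1],[0,0.006,0,0,0,0,-1]]' |grep -E "ee_pos|ft"
python3 - <<'E'
from h import *
f=[]
for i in range(4): p=read_camera("wrist"); s=state();f.append(np.r_[s["ft_force"],s["ee_pos"]*1000])
print(np.round(np.mean(f,0),2), [d["point"] for d in pinpoint(p,"knob")][:1])
E
```

```text
ee_pos: [0.5626, 0.19, 0.1779]
ft_force: [0.8, -6.3, -4.3]
[  0.91  -5.79  -4.72 562.55 190.03 177.91] [[0.5728, 0.1619, 0.1742]]
```

```bash
python3 -m creep '[[0,0.001,0,0,0,0,-1],[0,0.002,0,0,0,0,-1],[0,0.003,0,0,0,0,-1],[0,0.004,0,0,0,0,-1],[0,0.004,0,0,0,0,-1]]' |grep -E "ee_pos|ft"
python3 -m creep '[[0,0.001,0,0,0,0,-1],[0,0.002,0,0,0,0,-1],[0,0.003,0,0,0,0,-1],[0,0.004,0,0,0,0,-1],[0,0.004,0,0,0,0,-1]]' |grep -E "ee_pos|ft"
```

```text
ee_pos: [0.5623, 0.1909, 0.1778]
ft_force: [0.8, -6.3, -4.6]
ee_pos: [0.562, 0.1918, 0.1777]
ft_force: [1.9, -6.5, -6.0]
```

```bash
python3 -m creep '[[0,0.001,0,0,0,0,-1],[0,0.002,0,0,0,0,-1],[0,0.003,0,0,0,0,-1],[0,0.004,0,0,0,0,-1],[0,0.004,0,0,0,0,-1]]' |grep -E "ee_pos|ft"
python3 -m creep '[[0,0.001,0,0,0,0,-1],[0,0.002,0,0,0,0,-1],[0,0.003,0,0,0,0,-1],[0,0.004,0,0,0,0,-1],[0,0.004,0,0,0,0,-1]]' |grep -E "ee_pos|ft"
python3 - <<'E'
from h import *
f=[]
for i in range(4): p=read_camera("wrist"); s=state();f.append(np.r_[s["ft_force"],s["ee_pos"]*1000])
print(np.round(np.mean(f,0),2), s["t"],[d["point"] for d in pinpoint(p,"knob")][:1])
E
```

```text
ee_pos: [0.5618, 0.1927, 0.1777]
ft_force: [1.8, -7.3, -5.6]
ee_pos: [0.5615, 0.1935, 0.1777]
ft_force: [2.1, -7.2, -6.1]
[  1.33  -7.54  -5.69 561.58 193.51 177.66] 13.7 [[0.5699, 0.1662, 0.1705]]
```

```bash
python3 - <<'E'
from h import *
p=read_camera("wrist"); save("w3.png",p,(200,120,600,420),2)
E
```

```text
(no output)
```

View pics/w3.png

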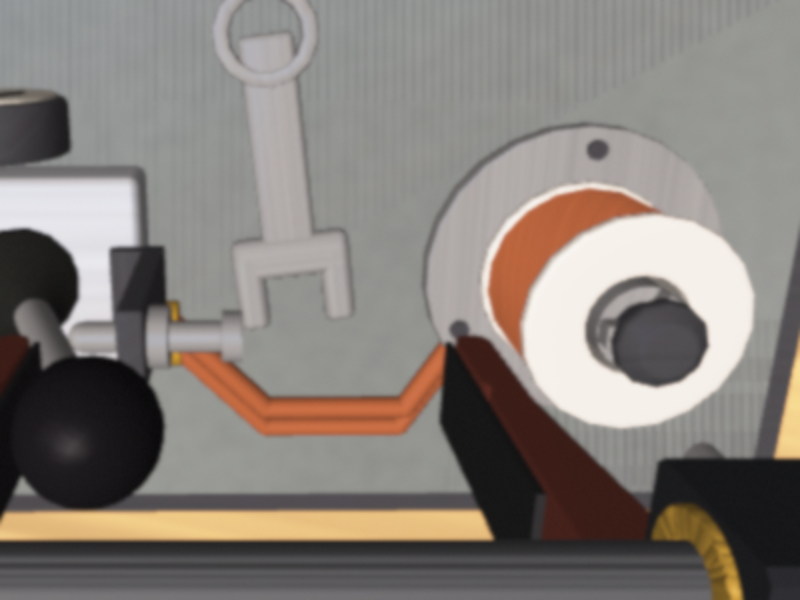

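The wrist crop shows the stick's stem at (55,330) next to the screw tip at (75,337). The spindle head at (660,340) has no dogs over the white flange, so they have drawn in. I'll push a bit more to be sure the stick bears on the stop, then hold.

```bash
python3 -m creep '[[0,0.001,0,0,0,0,-1],[0,0.002,0,0,0,0,-1],[0,0.003,0,0,0,0,-1],[0,0.004,0,0,0,0,-1],[0,0.004,0,0,0,0,-1]]' |grep -E "ee_pos|ft"
python3 -m creep '[[0,0.001,0,0,0,0,-1],[0,0.002,0,0,0,0,-1],[0,0.003,0,0,0,0,-1],[0,0.004,0,0,0,0,-1],[0,0.004,0,0,0,0,-1]]' |grep -E "ee_pos|ft"
python3 - <<'E'
from h import *
f=[]
for i in range(4): p=read_camera("wrist"); s=state();f.append(np.r_[s["ft_force"],s["ee_pos"]*1000])
print(np.round(np.mean(f,0),2), s["t"],[d["point"] for d in pinpoint(p,"knob")][:1])
E
```

```text
ee_pos: [0.5614, 0.1941, 0.1775]
ft_force: [1.9, -9.4, -6.9]
ee_pos: [0.5613, 0.1945, 0.1774]
ft_force: [3.9, -10.9, -7.7]
[  2.77 -10.64  -7.37 561.24 194.51 177.38] 15.0 [[0.5686, 0.1675, 0.1699]]
```

Force is now rising steeply while the travel stalls, so the stick is on the stop. Holding here.

```bash
for i in 1 2 3 4 5; do python3 -m creep '[[0,0,0,0,0,0,-1],[0,0,0,0,0,0,-1],[0,0,0,0,0,0,-1],[0,0,0,0,0,0,-1],[0,0,0,0,0,0,-1]]' |grep -E "t:|ee_pos|ft"; done
python3 -m creep '[[0,-0.03,0,0,0,0,-1],[0,-0.06,0,0,0,0,-1],[0,-0.09,0,0,0,0,-1],[0,-0.12,0,0,0,0,-1],[0,-0.15,0,0,0,0,-1]]' |grep -E "t:|ee_pos|ft"
python3 -m creep '[[0,-0.03,0,0,0,0,-1],[0,-0.06,0,0,0,0,-1],[0,-0.09,0,0,0,0,-1],[0,-0.1,0,0,0,0,-1],[0,-0.1,0,0,0,0,-1]]' |grep -E "t:|ee_pos|ft"
python3 -m creep '[[0,0,-0.1,0,0,0,-1],[0,0,-0.2,0,0,0,-1],[0,0,-0.3,0,0,0,-1],[0,0,-0.36,0,0,0,-1],[0,0,-0.36,0,0,0,-1]]' |grep -E "t:|ee_pos|ft"
python3 - <<'E'
from h import *
for c in ["wrist","top","scene"]:
    p=read_camera(c)
    for n in ["spindle","seat","coil","knob"]: print(c,n,[np.round(d["point"],4).tolist() for d in pinpoint(p,n)][:2])
delta([.5405,.2935,.27],3.355)
E
```

```text
t: 15.55
ee_pos: [0.5612, 0.1945, 0.1774]
tcp_rot: [-3.139, -0.002, -2.928]
ft_force: [2.7, -9.6, -6.2]
t: 16.05
ee_pos: [0.5612, 0.1945, 0.1774]
tcp_rot: [-3.139, -0.002, -2.928]
ft_force: [3.5, -10.5, -7.9]
t: 16.55
ee_pos: [0.5613, 0.1945, 0.1774]
tcp_rot: [-3.139, -0.002, -2.928]
ft_force: [2.5, -11.1, -8.4]
t: 17.05
ee_pos: [0.5612, 0.1945, 0.1774]
tcp_rot: [-3.139, -0.002, -2.928]
ft_force: [2.7, -11.8, -6.9]
t: 17.55
ee_pos: [0.5613, 0.1945, 0.1774]
tcp_rot: [-3.139, -0.002, -2.928]
ft_force: [3.2, -11.2, -7.5]
t: 18.05
ee_pos: [0.5693, 0.1597, 0.1782]
tcp_rot: [3.141, 0.0, -2.929]
ft_force: [-0.3, -0.8, 0.6]
t: 18.55
ee_pos: [0.5747, 0.1348, 0.1781]
tcp_rot: [3.142, -0.0, -2.929]
ft_force: [-0.2, -0.3, -1.1]
t: 19.05
ee_pos: [0.5761, 0.1358, 0.2706]
tcp_rot: [-3.141, 0.005, -2.928]
ft_force: [0.0, -0.8, -0.3]
wrist spindle [[0.543, 0.2888, 0.1358]]
wrist seat []
wrist coil [[0.5429, 0.2922, 0.0791], [0.5923, -0.1218, 0.0052]]
wrist knob [[0.5756, 0.1298, 0.1813], [0.7724, 0.0576, -0.0007]]
top spindle [[0.5388, 0.2978, 0.1346]]
top seat [[0.5425, 0.295, 0.0791]]
top coil [[0.6905, 0.4727, 0.0028], [0.585, -0.1175, 0.0014]]
top knob []
scene spindle [[0.5375, 0.2925, 0.1357]]
scene seat [[0.5402, 0.2967, 0.0799], [0.5413, 0.296, 0.1246]]
scene coil [[0.6887, 0.4728, 0.0035], [0.5394, 0.2988, 0.0839]]
scene knob []
m [-1.000e-04  1.619e-01 -1.900e-03] units [-0.     0.648 -0.008] turn [-0.     -0.0001 -0.0003] t 19.8
```

```bash
python3 -m creep '[[0,0.16,0,0,0,0,-1],[0,0.32,0,0,0,0,-1],[0,0.48,0,0,0,0,-1],[0,0.64,0,0,0,0,-1],[0,0.65,0,0,0,0,-1]]' |grep -E "t:|ee_pos"
python3 - <<'E'
from h import *
for c in ["wrist"]*2:
    p=read_camera(c)
    for n in ["spindle","seat","coil","dogs"]: print(c,n,[np.round(d["point"],4).tolist() for d in pinpoint(p,n)][:2])
m=outline_of(p,"coil"); print([(np.round(d["p"],2),np.argwhere(d["mask"]).min(0),np.argwhere(d["mask"]).max(0)) for d in m])
delta([.541,.2935,.102],3.355); save("w4.png",p,(120,100,520,400),1.5)
E
```

```text
t: 20.3
ee_pos: [0.5391, 0.2982, 0.2682]
tcp_rot: [3.14, 0.0, -2.925]
wrist spindle [[0.5423, 0.2934, 0.1332]]
wrist seat [[0.5375, 0.2926, 0.0778], [0.7618, 0.2415, -0.0]]
wrist coil [[0.5415, 0.2927, 0.0788], [0.5262, 0.1971, 0.0616]]
wrist dogs [[0.54, 0.2946, 0.1219]]
wrist spindle [[0.544, 0.2937, 0.1331], [0.5281, 0.1967, 0.0565]]
wrist seat [[0.5375, 0.2899, 0.0761]]
wrist coil [[0.5569, 0.2112, -0.0052], [0.3591, 0.2892, -0.0001]]
wrist dogs [[0.5399, 0.2951, 0.1233]]
[(np.float64(0.94), array([187, 282]), array([272, 362])), (np.float64(0.56), array([  0, 330]), array([ 46, 404]))]
m [-5.000e-04  1.000e-04  1.662e-01] units [-0.002  0.     0.665] turn [-0.0001 -0.     -0.001 ] t 20.85
```

View pics/w4.png

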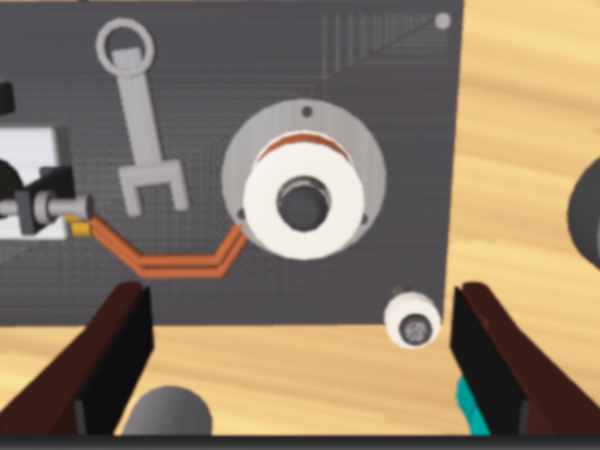

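The coil is centred at (304,200) in the crop, midway between the fingers, and the dogs are retracted. Descending.

```bash
python3 -m creep '[[0,0,0.12,0,0,0,-1],[0,0,0.24,0,0,0,-1],[0,0,0.36,0,0,0,-1],[0,0,0.46,0,0,0,-1],[0,0,0.5,0,0,0,-1]]' |grep -E "t:|ee_pos|ft"
python3 -m creep '[[0,0,0.04,0,0,0,-1],[0,0,0.08,0,0,0,-1],[0,0,0.11,0,0,0,-1],[0,0,0.125,0,0,0,-1],[0,0,0.125,0,0,0,-1]]' |grep -E "t:|ee_pos|ft"
python3 -m creep '[[0,0,0,0,0,0,-0.2],[0,0,0,0,0,0,0.1],[0,0,0,0,0,0,0.2],[0,0,0,0,0,0,0.3],[0,0,0,0,0,0,0.4]]' 10
python3 -m creep '[[0,0,0,0,0,0,0.6],[0,0,0,0,0,0,1],[0,0,0,0,0,0,1],[0,0,0,0,0,0,1],[0,0,0,0,0,0,1]]' 10
```

```text
t: 21.35
ee_pos: [0.5388, 0.2931, 0.1406]
tcp_rot: [-3.141, -0.004, -2.929]
ft_force: [1.0, 0.0, 0.1]
t: 21.85
ee_pos: [0.5402, 0.294, 0.1117]
tcp_rot: [-3.141, -0.0, -2.929]
ft_force: [-0.2, 0.6, -0.0]
t: 22.35
ee_pos: [0.5405, 0.2941, 0.1122]
tcp_rot: [-3.142, 0.001, -2.929]
ft_force: [0.7, -0.6, 1.3]
opening: 0.0605
gripper_force: 10.0
t: 22.85
ee_pos: [0.5405, 0.2941, 0.1122]
tcp_rot: [-3.141, 0.0, -2.929]
ft_force: [0.0, -0.6, 5.8]
opening: 0.0608
gripper_force: 10.0
```

```bash
python3 -m creep '[[0,0,0,0,0,0,1],[0,0,0,0,0,0,1],[0,0,-0.004,0,0,0,1],[0,0,-0.008,0,0,0,1],[0,0,-0.012,0,0,0,1]]' 22
python3 -m creep '[[0,0,-0.008,0,0,0,1],[0,0,-0.016,0,0,0,1],[0,0,-0.024,0,0,0,1],[0,0,-0.032,0,0,0,1],[0,0,-0.032,0,0,0,1]]'
```

```text
t: 23.35
ee_pos: [0.5394, 0.2937, 0.114]
tcp_rot: [-3.141, -0.002, -2.929]
ft_force: [-0.4, 0.9, -4.5]
opening: 0.0603
gripper_force: 22.0
t: 23.85
ee_pos: [0.5405, 0.2941, 0.1233]
tcp_rot: [3.142, 0.001, -2.929]
ft_force: [0.5, 0.6, -5.0]
opening: 0.0604
gripper_force: 22.0
```

Coil's free (about 5 N, just its weight). Lifting clear and computing the tray pose.

```bash
python3 -m creep '[[0,0,-0.05,0,0,0,1],[0,0,-0.1,0,0,0,1],[0,0,-0.15,0,0,0,1],[0,0,-0.2,0,0,0,1],[0,0,-0.25,0,0,0,1]]' | grep -E "ft|ee|op"
python3 -m creep '[[0,0,-0.06,0,0,0,1],[0,0,-0.12,0,0,0,1],[0,0,-0.18,0,0,0,1],[0,0,-0.24,0,0,0,1],[0,0,-0.31,0,0,0,1]]' | grep -E "ft|ee|op"
python3 - <<'E'
from h import *
p=read_camera("top")
m=outline_of(p,"tray")[0]["mask"].astype(np.uint8)
q=cv2.boxPoints(cv2.minAreaRect(cv2.findNonZero(m)))
T=p["T"]; o=T[:3,3]; W=[]
for u in q:
    r=np.linalg.inv(p["mtx"])@[u[0],u[1],1]; r=T[:3,:3]@[r[0],-r[1],-r[2]]; W.append((o+r*(.02-o[2])/r[2])[:2])
W=np.array(W); print(np.round(W,3),W.mean(0))
e=W-np.roll(W,1,0); print(np.linalg.norm(e,axis=1),np.arctan2(e[:,1],e[:,0]))
print([np.round(d["point"],3).tolist() for d in pinpoint(p,"coil")])
delta([.468,-.199,.264],3.355)
E
```

```text
ee_pos: [0.5405, 0.2941, 0.187]
ft_force: [-0.1, -0.8, -3.8]
opening: 0.0601
ee_pos: [0.5399, 0.2939, 0.264]
ft_force: [1.3, 0.1, -4.1]
opening: 0.0607
[[ 0.615 -0.063]
 [ 0.669 -0.234]
 [ 0.432 -0.298]
 [ 0.382 -0.131]] [ 0.52459966 -0.1813176 ]
[0.24282563 0.17919816 0.24477643 0.1742498 ] [ 0.28532814 -1.26855247 -2.87639194  1.86260887]
[[0.588, -0.119, 0.001], [0.609, -0.2, -0.0], [0.368, 0.294, 0.002], [0.539, 0.298, 0.228]]
m [ 1.757e-01 -4.668e-01 -2.000e-04] units [ 7.030e-01 -1.867e+00 -1.000e-03] turn [ 0.0003  0.0021 -0.0003] t 25.0
```

```bash
python3 -m creep '[[0.05,-0.13,0,0,0,0,1],[0.11,-0.3,0,0,0,0,1],[0.18,-0.48,0,0,0,0,1],[0.24,-0.65,0,0,0,0,1],[0.3,-0.82,0,0,0,0,1]]' | grep -E "ee|op"
python3 -m creep '[[0.07,-0.18,0,0,0,0,1],[0.14,-0.37,0,0,0,0,1],[0.21,-0.57,0,0,0,0,1],[0.28,-0.75,0,0,0,0,1],[0.343,-0.93,0,0,0,0,1]]' | grep -E "ee|op"
python3 -m creep '[[0.02,-0.05,0,0,0,0,1],[0.043,-0.113,0,0,0,0,1],[0.043,-0.113,0,0,0,0,1],[0.043,-0.113,0,0,0,0,1],[0.043,-0.113,0,0,0,0,1]]' | grep -E "ee|rot|op"
python3 - <<'E'
from h import *
delta([.472,-.197,.06],3.355)
E
```

```text
ee_pos: [0.509, 0.0762, 0.262]
opening: 0.0608
ee_pos: [0.4742, -0.1691, 0.2622]
opening: 0.0607
ee_pos: [0.4709, -0.1962, 0.2625]
tcp_rot: [3.14, -0.001, -2.928]
opening: 0.0609
m [-0.001  -0.0013  0.2025] units [-0.004 -0.005  0.81 ] turn [ 0.0007 -0.0004  0.0002] t 26.5
```

```bash
python3 -m creep '[[0,0,0.14,0,0,0,1],[0,0,0.3,0,0,0,1],[0,0,0.46,0,0,0,1],[0,0,0.62,0,0,0,1],[0,0,0.74,0,0,0,1]]' | grep -E "ee|op"
python3 -m creep '[[0,0,0.04,0,0,0,1],[0,0,0.07,0,0,0,1],[0,0,0.07,0,0,0,1],[0,0,0.07,0,0,0,1],[0,0,0.07,0,0,0,1]]' | grep -E "ee|op|ft"
python3 -m creep '[[0,0,0.016,0,0,0,1],[0,0,0.032,0,0,0,1],[0,0,0.048,0,0,0,1],[0,0,0.064,0,0,0,1],[0,0,0.064,0,0,0,1]]' | grep -E "ee|op|ft"
```

```text
ee_pos: [0.4706, -0.1957, 0.076]
opening: 0.0605
ee_pos: [0.4722, -0.198, 0.0618]
ft_force: [0.5, -1.2, -4.3]
opening: 0.0601
ee_pos: [0.4706, -0.1972, 0.0437]
ft_force: [0.4, -0.2, -5.3]
opening: 0.0605
```

```bash
python3 -m creep '[[0,0,0.004,0,0,0,1],[0,0,0.008,0,0,0,1],[0,0,0.012,0,0,0,1],[0,0,0.016,0,0,0,1],[0,0,0.016,0,0,0,1]]' | grep -E "ee|op|ft"
python3 -m creep '[[0,0,0.002,0,0,0,1],[0,0,0.004,0,0,0,1],[0,0,0.006,0,0,0,1],[0,0,0.008,0,0,0,1],[0,0,0.008,0,0,0,1]]' | grep -E "ee|op|ft"
```

```text
ee_pos: [0.4711, -0.1974, 0.0404]
ft_force: [0.1, 0.4, -3.9]
opening: 0.0606
ee_pos: [0.4711, -0.1974, 0.0384]
ft_force: [0.5, -0.3, -4.0]
opening: 0.0608
```

```bash
python3 -m creep '[[0,0,0.002,0,0,0,1],[0,0,0.003,0,0,0,1],[0,0,0.004,0,0,0,1],[0,0,0.004,0,0,0,1],[0,0,0.004,0,0,0,1]]' | grep -E "ee|op|ft"
python3 -m creep '[[0,0,0.002,0,0,0,1],[0,0,0.003,0,0,0,1],[0,0,0.004,0,0,0,1],[0,0,0.004,0,0,0,1],[0,0,0.004,0,0,0,1]]' | grep -E "ee|op|ft"
```

```text
ee_pos: [0.4711, -0.1974, 0.0374]
ft_force: [0.5, -0.3, -4.3]
opening: 0.0606
ee_pos: [0.4711, -0.1975, 0.0372]
ft_force: [-1.9, 1.8, 6.8]
opening: 0.0608
```

Touchdown: the vertical force changed sign. Releasing, then retreating upward.

```bash
python3 -m creep '[[0,0,0,0,0,0,0.2],[0,0,0,0,0,0,0],[0,0,0,0,0,0,-0.3],[0,0,0,0,0,0,-0.7],[0,0,0,0,0,0,-1]]' 5 | grep -E "ee|op|ft"
python3 -m creep '[[0,0,0,0,0,0,-1],[0,0,-0.04,0,0,0,-1],[0,0,-0.12,0,0,0,-1],[0,0,-0.24,0,0,0,-1],[0,0,-0.4,0,0,0,-1]]' | grep -E "ee|op|ft"
python3 -m creep '[[0,0,-0.12,0,0,0,-1],[0,0,-0.24,0,0,0,-1],[0,0,-0.36,0,0,0,-1],[0,0,-0.4,0,0,0,-1],[0,0,-0.4,0,0,0,-1]]' | grep -E "t:|ee|op|ft"
python3 - <<'E'
from h import *
p=read_camera("scene"); save("end.png",p,(200,200,520,400),2.4)
for n in ["coil","knob"]: print(n,[np.round(d["point"],3).tolist() for d in pinpoint(p,n)])
E
```

```text
ee_pos: [0.4716, -0.1978, 0.0366]
ft_force: [-1.0, 0.1, 1.2]
opening: 0.0737
ee_pos: [0.47, -0.1968, 0.1368]
ft_force: [0.6, 0.0, 0.5]
opening: 0.0874
t: 31.5
ee_pos: [0.4719, -0.1979, 0.2381]
tcp_rot: [-3.139, 0.003, -2.929]
ft_force: [0.2, 0.6, -0.2]
opening: 0.0876
coil [[0.587, -0.117, -0.001], [0.606, -0.199, 0.004], [0.472, -0.193, 0.006], [0.69, 0.473, 0.004], [0.364, 0.29, -0.002]]
knob [[0.574, 0.131, 0.183]]
```

View pics/end.png

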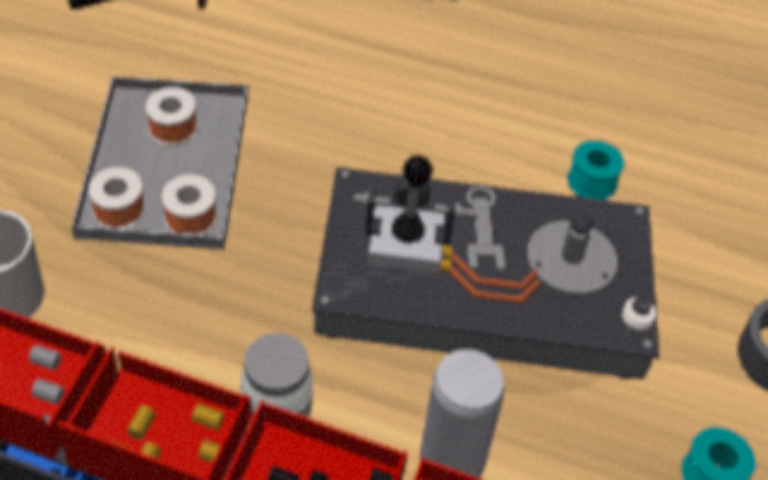

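The coil stands upright in the tray at (171,113). The spindle is bare at (578,240), the stick is upright at (417,175), and the other coils are where they were.

```bash
python3 -c "
from rig import *
print(sign_off())"
```

```text
the job is handed in; nothing more can be done
None
```

The coil is off the spindle and standing upright on the tray floor, the stick has sprung back upright, nothing else looks moved, and the job is handed in at about 32 s; the verdict was not shown.

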